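# Turn a breakfast board in the board vice

## Robot

A 7-joint arm with a two-finger parallel gripper is mounted at the origin on a cart in front of the work surface, level with it; the furniture and walls round the work are solid. World frame = base frame: x ahead of the robot, y to its left, z up, the work surface at z = 0. Lengths are in m, angles in degrees, forces in N, time in s.
With the tool pointing down it reaches from about 0.425 to 0.875 m from the base axis. Payload 4.7 kg.
Tool frame: the origin (TCP) lies between the finger pads; the fingertips stand env.tip_reach ahead of it and the grasp point (between the pads) lies 2 mm behind it (env.tip_reach is the distance from the TCP to the fingertips, in m); z points along the fingers, y is the line along which they close (so a half turn about z gives the same grasp; the last joint's range is limited). The gripper opens to 87 mm and grips with 3 to 60 N. Pads are 19 mm wide; open, the fingers measure 117 mm over their backs; the gripper's body (75 mm by 190 mm) begins 51 mm behind the grasp point.
Start: joints at [-69.265, 18.392, -4.016, 83.108, 1.295, 78.541, -3.26], TCP at [0.222, 0.611, 0.24] pointing down, gripper open.
Joint ranges: [-163.93, 163.93], [-17.29, 119.83], [-79.2, 71.16], [3.27, 140.29], [-89.18, 269.18], [5.43, 117.66], [-154.24, 154.24]. Speed limits (degrees/s): [147.25, 147.25, 180, 180, 180, 180, 180].

## Interface

Orientations are given as [roll, pitch, yaw] about the fixed x, y, z axes, in that order (R = Rz(yaw) Ry(pitch) Rx(roll)).
In Python, from cell import env gives the robot as it stands.
- The arm moves only by the shell command python3 steer.py 'ROWS' [FORCE]. ROWS is rows parted by semicolons, their numbers by spaces, 1 to 8 of them, each of 5 numbers: dx, dy, dz in m, then a turn about the tool's z in degrees, then the finger opening in m; each row is the pose to reach, as a shift and turn from the pose commanded when the command began, along the tool's axes at that moment; what a row does not reach only later rows make up. A row lasts 1/12 s, in which the tool goes at most 0.0417 m and 7.16 degrees, less where a joint would pass 70% of its speed; a pose out of reach is approached as far as the arm can. The fingers move at their own pace and stop on an object; FORCE is the grip in N (left out, the last holds). Time passes only in rows, so rows that do not move let the fingers close. It prints the time, the measured TCP pose, the force, the opening and the grip force at its end.
- env.get_obs(): the state, without advancing time (a new reading comes with each control period).
- env.read_camera(name): name is "scene" or "top"; returns a dict with "color" (400x640x3 uint8, blue, green, red), "fx", "fy", "cx", "cy" (pixels), "dist" ([k1, k2, p1, p2, k3] as OpenCV has them; the pictures are not rectified), "world_from_camera" (4x4, takes a point from camera to world coordinates). Camera axes: x right, y down, z forward; pixel columns grow to the right and rows downward; lengths in m; the calibration is good to about 2 mm. A picture is of the moment at which its call begins. There is no depth.
- env.sign_off(): hands the job in; it is judged then, once.
The state is a dict: "time_s": time; "qpos": joint angles; "joint_velocities": joint speeds; "effort": joint torques, N m; "tool_pos": TCP position; "tool_rot": TCP orientation; "force": force on the tool from outside, world axes, zero at the start; "wrist_torque": the same for the moment, N m; "grip_width": finger opening in m; "grasp_force": force on a finger pad.
Only numpy, scipy, OpenCV 4.12 (cv2) and the standard library are available. Lean on these libraries where they do the work, as an engineer would, in place of code of your own. Each camera call takes 0.05 s, during which the arm holds its last target. There are 200 camera calls.

## Task

The breakfast board in the vice has had its long edge oiled; now turn it for its slotted end. Loosen the sliding jaw before you lift the board, turn the board so that it stands upright on its plain end with the hand-slot end on top, set it down on the bed without dropping it, in the middle of the jaws, and slide the jaw up again so that the board is held square between them. Leave the other board in its drying rest, and the things around, as they stand.

Things in the scene. Friction and masses are not known exactly. Their poses are not given: they have to be found in the camera images.
- vice: wooden vice, fixed. Origin on the worktop under the middle of a clamped board; x to the fixed jaw, away from the robot (turned up to 0.4 rad), y left along the jaws. Base x -140 to 46, y -75 to 75 mm; bed 26 mm up. Jaws 130 wide, 24 thick, tops 68 mm up; fixed jaw's face at x = 10 mm, sliding jaw's at -10 mm minus the joint value
- jaw (a joint): sliding jaw, in m: 0 at the start, clamped on the 20 mm board; grows as it is pulled along the vice's -x, towards the robot: the gap is 20 mm plus this value. Range -0.018 to 0.030. Stiff, about 5 N to move, stays where it is left; nothing else locks it
- jaw_grip (a point): centre of the upright black grip of the sliding jaw, 78 mm from the clamped board's middle towards the robot: 18 mm along the vice's x, 26 along its y, 74 to 118 mm above the worktop, on a 14 mm stem. Best pinched from above across its 26 mm; the board beside it is 130 mm high
- drying_rest: low wooden rest, fixed, 75 x 130 mm, 230 mm to the right of the vice and parallel to it; the other board stands on a long edge in its 24 mm slot, top 130 mm up. Origin on the worktop under the slot's middle
- board_a: Board A: one of two equal wooden boards, 156 x 104 x 20 mm, corners rounded 24 mm, 0.2-0.4 kg. Origin at centre; own x through the thickness, y along the length to the end with the 52 x 14 mm hand slot (57 mm from centre), z across. Starts on a long edge, centre 78 mm up, slot end turned the other way from the other board's; the one at the vice's origin in plan is to be turned
- board_b: Board B: one of two equal wooden boards, 156 x 104 x 20 mm, corners rounded 24 mm, 0.2-0.4 kg. Origin at centre; own x through the thickness, y along the length to the end with the 52 x 14 mm hand slot (57 mm from centre), z across. Starts on a long edge, centre 78 mm up, slot end turned the other way from the other board's; the one at the vice's origin in plan is to be turned
- jam_jar: bystander: glass jam jar with a red lid, 65x69 mm, 86 high. Origin at the middle of its underside.
- honey_jar: bystander: glass honey jar with a grey lid, 66x72 mm, 102 high. Origin at the middle of its underside.
- oil_bottle: bystander: dark green oil bottle, 62 mm wide, 267 high. Origin at the middle of its underside.
- pepper_mill: bystander: dark wooden pepper mill, 58 mm wide, 170 high. Origin at the middle of its underside.

How it is judged:
By the outcome, as a careful person would: the job done as asked, in the order asked, and still so for the second after the job is handed in, with the robot touching nothing.
It also fails if it takes over 54 s, if anything falls off the work surface, if the arm or the gripper's body presses on something with over 40 N, if the wrist force passes 120 N, or if a joint passes its speed limit or range.

## Working session

There is one attempt and no reset: what is moved stays moved. The work goes in short steps, Python scripts to look and compute and a shell command to move; the robot and the scene stay as the last step left them, time stands still between calls to the robot, and variables do not carry over. Pictures are saved under pics/ and viewed, at most 10 in all, crops included, and the job is handed in when it is done.

```bash
ls; mkdir -p pics
python3 - <<'E'
from cell import env
import cv2
print(env.tip_reach, env.get_obs())
for n in("scene","top"):
    r=env.read_camera(n); cv2.imwrite(f"pics/{n}0.png",r["color"]); print(n,r["fx"],r["fy"],r["cx"],r["cy"],r["dist"],r["world_from_camera"])
E
```

```text
cell.py
pics
steer.py
0.017 {'time_s': 0.0, 'qpos': array([-69.26449033,  18.43895766,  -4.01471816,  83.17455882,
         1.29419148,  78.54086239,  -3.25946648]), 'joint_velocities': array([ 0.07404567, -0.01696042,  0.00564223,  0.01393456, -0.04563584,
        0.04569448,  0.02099091]), 'effort': array([ 1.13507388e-04, -4.91283917e+01, -4.03621774e-01, -3.12523842e+01,
       -6.37484458e-02,  4.39285592e-02,  1.85033882e-04]), 'tool_pos': array([0.22141446, 0.61057353, 0.23846553]), 'tool_rot': array([-1.79890816e+02,  5.21644312e-03,  1.60073838e+02]), 'force': array([0.09719839, 0.34339741, 0.62515192]), 'wrist_torque': array([ 0.01154141,  0.00917178, -0.005739  ]), 'grasp_force': 0.0, 'grip_width': 0.0867844754179358}
scene 397.1642503762659 397.1642503762659 323.14493003411013 204.81936571643325 [-0.01040626  0.          0.          0.          0.        ] [[-0.5085862  -0.41918424  0.75208022 -0.04767962]
 [-0.86094498  0.23676362 -0.45024074  0.42252841]
 [ 0.01066859 -0.87648591 -0.48130928  0.50355719]
 [ 0.          0.          0.          1.        ]]
top 420.78359191359874 420.78359191359874 325.5204247320196 195.6637376841612 [-0.00596901  0.          0.          0.          0.        ] [[ 0.00586734 -0.99117651  0.13241866  0.46117481]
 [-0.99975291 -0.00865352 -0.02047504  0.0431559 ]
 [ 0.02144026 -0.1322658  -0.99098238  0.98805986]
 [ 0.          0.          0.          1.        ]]
```

View pics/scene0.png

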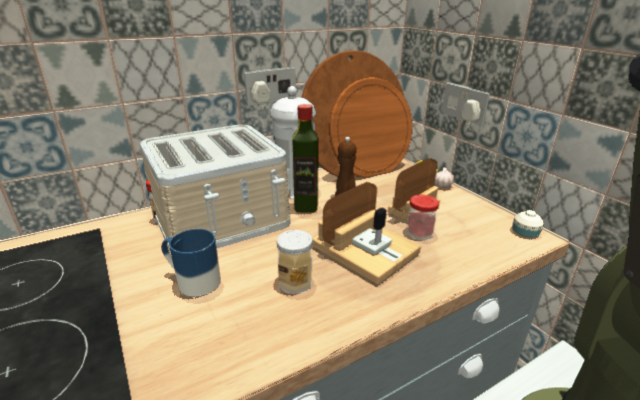

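View pics/top0.png

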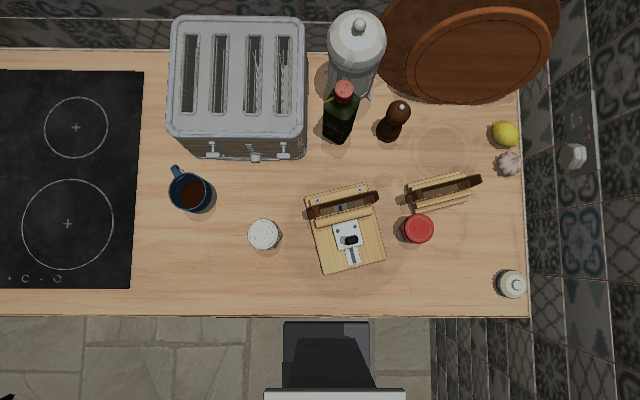

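The vice is near (343,228) in the top view, with its board from about (308,212) to (377,195) and the black grip at (350,240). The drying rest is near (442,190). I'll enlarge both views to find the slot end.

Run:
```python
import cv2,numpy as np
t=cv2.imread("pics/top0.png")[165:285,290:490]; s=cv2.imread("pics/scene0.png")[150:290,290:450]
cv2.imwrite("pics/c0.png",cv2.resize(t,(800,480),interpolation=cv2.INTER_CUBIC))
cv2.imwrite("pics/c1.png",cv2.resize(s,(640,560),interpolation=cv2.INTER_CUBIC))
```

```text
(no output)
```

View pics/c0.png

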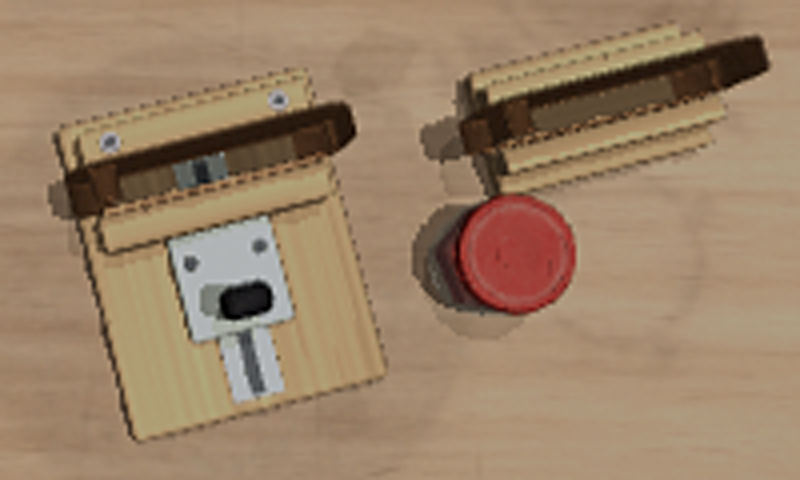

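View pics/c1.png

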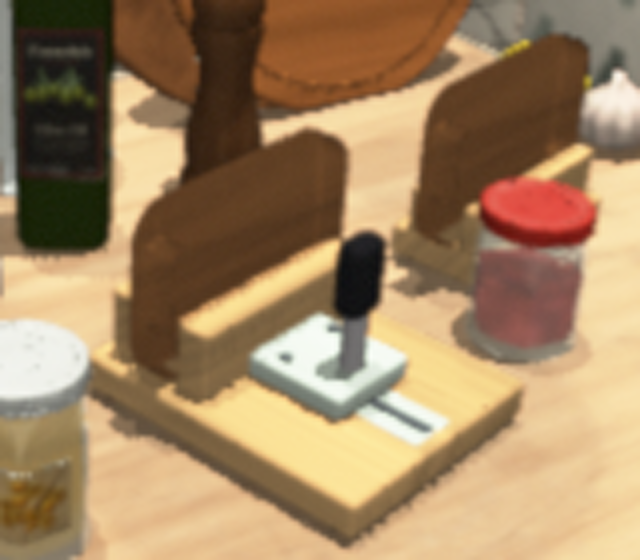

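Run:
```python
import cv2,numpy as np
def e(c,m,k):
    c=np.clip((c.astype(float)-15)*255/m,0,255)
    return cv2.resize(c.astype(np.uint8),None,fx=k,fy=k,interpolation=cv2.INTER_CUBIC)
s=cv2.imread("pics/scene0.png"); t=cv2.imread("pics/top0.png")
a=e(s[155:255,315:445],90,6); b=e(t[165:225,295:490],90,4)
o=np.zeros((600,800,3),np.uint8); o[:360,:468]=cv2.resize(a,(468,360)); o[360:600,:780]=b
cv2.imwrite("pics/e0.png",o)
```

```text
(no output)
```

View pics/e0.png

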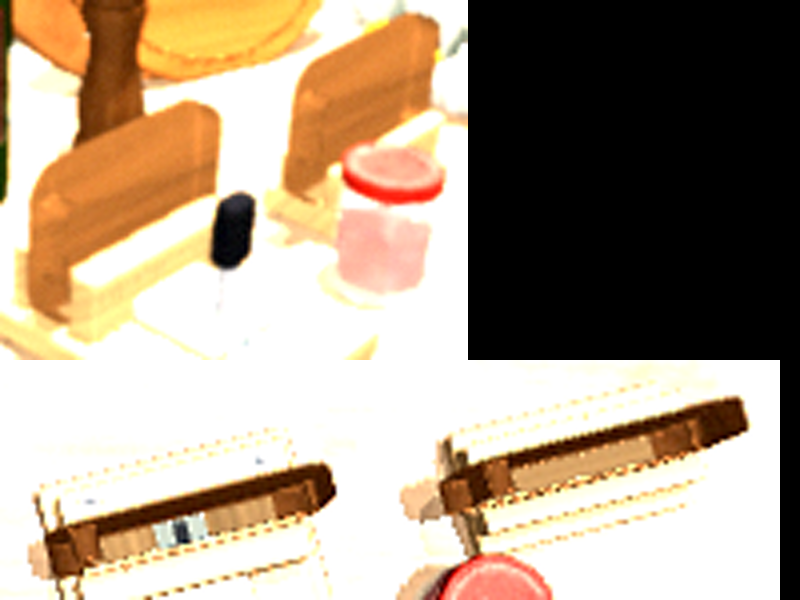

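The boards look evenly brown, and neither slot is obvious yet. I'll get the vice pose from the base corners, then rectify the board faces to look for the slots.

```bash
cat > h.py <<'E'
import cv2,numpy as np
from cell import env
def snap(n): return env.read_camera(n)
def KD(r): return np.array([[r["fx"],0,r["cx"]],[0,r["fy"],r["cy"]],[0,0,1]]),np.array(r["dist"],float)
def ray(r,uv):
    K,D=KD(r); p=cv2.undistortPoints(np.array(uv,float).reshape(-1,1,2),K,D)[:,0]
    T=np.array(r["world_from_camera"]); d=np.c_[p,np.ones(len(p))]@T[:3,:3].T
    return T[:3,3],d
def onz(r,uv,z):
    o,d=ray(r,uv); return o+d*((z-o[2])/d[:,2])[:,None]
def proj(r,P):
    K,D=KD(r); M=np.linalg.inv(np.array(r["world_from_camera"]))
    return cv2.projectPoints(np.array(P,float).reshape(-1,1,3),cv2.Rodrigues(M[:3,:3])[0],M[:3,3],K,D)[0][:,0]
def fit2(model,pts):  # rigid plan fit
    m=np.array(model,float);p=np.array(pts)[:,:2];mc=m.mean(0);pc=p.mean(0)
    a=m-mc;b=p-pc;th=np.arctan2((a[:,0]*b[:,1]-a[:,1]*b[:,0]).sum(),(a*b).sum())
    R=np.array([[np.cos(th),-np.sin(th)],[np.sin(th),np.cos(th)]]);t=pc-R@mc
    return th,t,np.linalg.norm(m@R.T+t-p,axis=1)
E
python3 - <<'E'
from h import *
t=snap("top"); s=snap("scene")
c=[(325,275),(386.2,258.7),(366.5,182.5),(305,197.5)]
P=onz(t,c,.026); th,o,res=fit2([(-.14,.075),(-.14,-.075),(.046,-.075),(.046,.075)],P)
print("vice",np.degrees(th),o,res)
R=np.array([[np.cos(th),-np.sin(th)],[np.sin(th),np.cos(th)]])
w=lambda x,y,z:np.r_[R@[x,y]+o,z]
# grip top: black blob in top
im=t["color"]
m=(im.max(2)<45).astype(np.uint8); m[:200]=0;m[260:]=0;m[:,:330]=0;m[:,370:]=0
n,_,st,ce=cv2.connectedComponentsWithStats(m); i=1+np.argmax(st[1:,4]); print("grip",st[i],ce[i],R.T@(onz(t,[ce[i]],.118)[0,:2]-o), "pred",proj(t,[w(-.078,0,.118)]))
m=(im[...,2]>120)&(im[...,1]<70); m[:200]=0;m[260:]=0
ys,xs=np.where(m); print("jam",onz(t,[(xs.mean(),ys.mean())],.086))
# honey lid
print("board A corners proj top",proj(t,[w(0,.078,.13),w(0,-.078,.13)]))
# rectified faces, 2 px/mm, left= +y
out=[]
for cy in (0,-.23):
  q=[w(-.01,cy+.085,.14),w(-.01,cy-.085,.14),w(-.01,cy-.085,.02),w(-.01,cy+.085,.02)]
  for r in (s,t):
    H=cv2.getPerspectiveTransform(proj(r,q).astype(np.float32),np.float32([[0,0],[340,0],[340,240],[0,240]]))
    a=cv2.warpPerspective(r["color"],H,(340,240),flags=cv2.INTER_CUBIC).astype(float)
    out.append(np.clip((a-20)*255/(90 if r is s else 90),0,255))
cv2.imwrite("pics/rect.png",np.vstack([np.hstack(out[:2]),np.hstack(out[2:])]))
E
```

```text
vice 14.569032942812777 [ 0.56114094 -0.01145017] [0.00375884 0.00447341 0.00322335 0.00279328]
grip [345 236  13   9  92] [351.         239.81521739] [-0.07674694  0.00297977] pred [[352.55064634 240.05110443]]
jam [[ 0.51312005 -0.17740449  0.086     ]]
board A corners proj top [[306.54533057 212.12960401]
 [379.93773862 193.76841584]][ WARN:0@4.026] global loadsave.cpp:1063 imwrite_ Unsupported depth image for selected encoder is fallbacked to CV_8U.
```

View pics/rect.png

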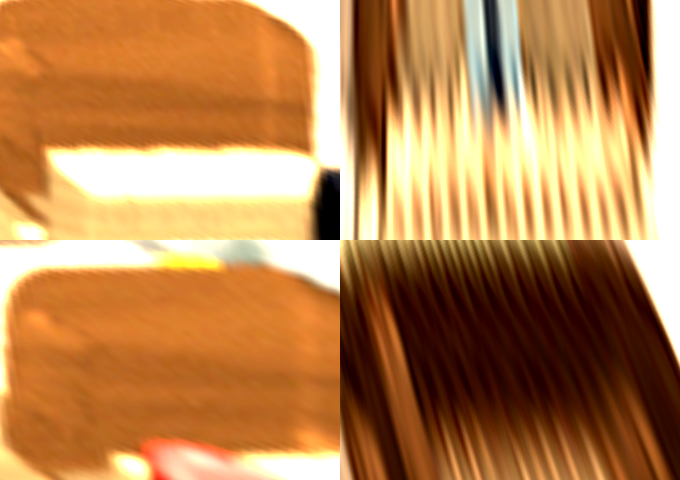

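The clamped board seems to have a faint vertical strip about 21 mm from its right (-y) end in the scene view. I'll refine the pose with both views and take numeric brightness profiles.

Run:
```python
from h import *
from scipy.optimize import least_squares
t=snap("top"); s=snap("scene")
im=s["color"]; m=(im.max(2)<60).astype(np.uint8); k=np.zeros_like(m); k[200:235,365:395]=1; m*=k
n,_,st,ce=cv2.connectedComponentsWithStats(m); i=1+np.argmax(st[1:,4]); gs=ce[i]; print("scene grip",st[i],gs)
gt=(351.,239.8)
ob=[(t,(-.14,.075,.026),(325,275)),(t,(-.14,-.075,.026),(386.2,258.7)),(t,(.046,-.075,.026),(366.5,182.5)),(t,(.046,.075,.026),(305,197.5)),
(t,(-.078,0,.116),gt),(s,(-.078,0,.096),gs),(s,(-.14,.075,.026),(377.5,276)),(s,(-.14,-.075,.026),(420,246)),(s,(.046,.075,.026),(313.8,238))]
def P(p,q): c,d=np.cos(p[2]),np.sin(p[2]); return [p[0]+c*q[0]-d*q[1],p[1]+d*q[0]+c*q[1],q[2]]
f=lambda p:np.concatenate([proj(r,[P(p,q)])[0]-uv for r,q,uv in ob])
r=least_squares(f,[.561,-.011,.254],loss="soft_l1"); p=r.x; print(p,np.degrees(p[2])); print(f(p).reshape(-1,2).round(1))
np.save("vice.npy",p)
g=cv2.cvtColor(s["color"],cv2.COLOR_BGR2GRAY)
for cy in(0,-.23):
  for z in(.12,.11,.1,.095,.09,.085,.08,.075):
    ys=np.arange(.081,-.082,-.003); uv=proj(s,[P(p,(-.01,cy+y,z)) for y in ys])
    v=cv2.remap(g,uv[None,:,0].astype(np.float32),uv[None,:,1].astype(np.float32),cv2.INTER_LINEAR)[0]
    print(cy,z,*v)
```

```text
scene grip [374 209  12  21 196] [379.14795918 218.7755102 ]
[ 0.56113626 -0.01004953  0.24694182] 14.148724356604193
[[-2.3  1.1]
 [ 0.8  1.3]
 [-0.1 -1.1]
 [-1.5 -1. ]
 [ 0.5  0.3]
 [ 0.2 -0.7]
 [ 0.2  0.2]
 [ 1.8 -1.2]
 [-3.5 -1.1]]
0 0.12 73 75 74 69 68 67 67 67 68 68 68 68 69 69 67 70 70 70 70 70 70 70 70 70 71 70 71 71 71 71 71 72 71 72 72 71 73 72 72 72 71 72 75 76 76 74 72 70 68 73 104 167 206 211 212
0 0.11 74 76 77 77 74 69 66 68 70 71 71 71 70 71 71 71 71 71 71 72 72 71 71 71 71 70 71 71 72 71 71 70 70 71 71 71 71 71 71 71 70 71 72 74 75 73 71 71 71 70 74 99 141 177 196
0 0.1 66 65 64 64 64 65 64 63 63 63 64 64 64 63 64 63 64 65 64 65 64 65 64 65 66 66 66 65 67 67 68 67 68 68 68 67 68 68 68 68 68 68 69 72 74 72 70 69 70 69 73 97 135 176 198
0 0.095 66 64 63 63 62 62 62 63 63 64 63 64 63 63 62 62 63 62 62 63 62 62 62 62 61 62 61 62 62 63 63 63 64 64 64 64 66 67 66 66 67 67 67 69 72 71 68 67 68 68 72 95 137 178 194
0 0.09 68 67 67 66 65 64 64 64 63 63 64 63 63 63 63 62 63 63 62 62 63 61 63 62 61 61 62 60 61 61 61 60 61 60 60 61 61 61 61 61 61 62 63 64 64 66 63 63 64 64 71 93
[... 1257 characters left out ...]
 0.09 96 75 70 68 69 70 70 71 72 73 72 72 70 68 66 65 67 69 69 69 70 70 69 69 69 69 69 69 69 70 70 70 70 70 70 70 70 70 70 69 70 70 70 70 70 71 70 71 73 74 74 72 71 71 71
-0.23 0.085 89 69 66 66 67 66 65 65 65 65 66 66 65 64 62 62 63 63 64 65 65 65 64 65 65 65 65 65 65 66 66 66 67 68 68 68 67 68 68 68 68 67 68 68 68 69 69 69 71 73 72 70 68 69 69
-0.23 0.08 92 69 67 67 67 66 65 65 63 64 63 61 61 61 62 63 62 62 63 62 62 63 63 62 63 63 62 61 61 62 61 62 62 63 64 64 64 64 64 65 65 65 66 66 65 65 65 68 69 70 70 70 68 68 67
-0.23 0.075 88 73 68 68 69 69 68 67 66 64 64 64 62 61 61 62 63 64 64 62 63 62 63 62 62 62 62 61 62 61 61 62 61 61 61 62 62 62 61 61 61 61 61 61 61 62 62 63 65 65 65 64 65 65 66
```

Run:
```python
from h import *
def avg(n,k=6): return np.mean([env.read_camera(n)["color"].astype(float) for _ in range(k)],0)
t=avg("top");s=avg("scene")
def e(c,lo,hi,size): return cv2.resize(np.clip((c-lo)*255/(hi-lo),0,255).astype(np.uint8),size,interpolation=cv2.INTER_LINEAR)
o=np.zeros((600,800,3),np.uint8)
o[:300,:400]=e(t[185:224,302:354],5,130,(400,300)); o[:300,400:]=e(t[185:224,338:390],5,130,(400,300))
o[300:,:400]=e(s[178:245,318:384],np.array([15,40,60]),np.array([60,90,130]),(400,300)); o[300:,400:]=e(s[155:225,384:445],np.array([15,40,60]),np.array([60,90,130]),(400,300))
cv2.imwrite("pics/e1.png",o)
print(env.get_obs()["time_s"])
```

```text
0.9
```

View pics/e1.png

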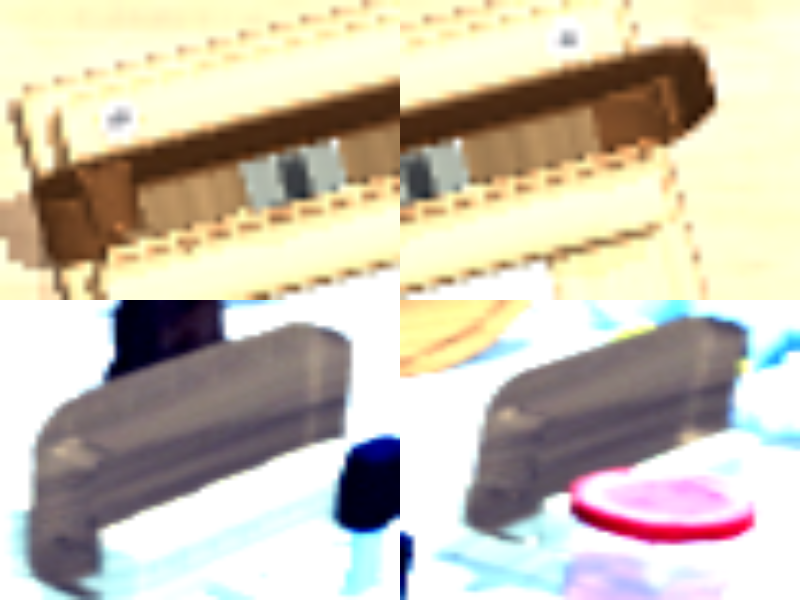

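The crops still don't settle which end has the slot. I'll compare profiles of both ends of both boards in the top view, and locate the tall bystanders for clearance.

Run:
```python
from h import *
t=snap("top");s=snap("scene");p=np.load("vice.npy")
def P(q): c,d=np.cos(p[2]),np.sin(p[2]); return [p[0]+c*q[0]-d*q[1],p[1]+d*q[0]+c*q[1],q[2]]
print("bottle",onz(t,[(344,87)],.267),"mill",onz(t,[(400,107)],.17),"honey",onz(t,[(263,232)],.102))
g=t["color"].astype(np.float32)
ys=np.arange(.087,-.088,-.003)
for cy in(0,-.23):
  for x,z in((0,.13),(-.01,.12),(-.01,.11),(-.01,.1),(-.01,.09),(-.01,.08)):
    uv=proj(t,[P((x,cy+y,z)) for y in ys]).astype(np.float32)
    v=cv2.remap(g,uv[None,:,0],uv[None,:,1],cv2.INTER_LINEAR)[0]
    print(cy,z,*v[:,2].astype(int))
```

```text
bottle [[ 0.75442375 -0.00373719  0.267     ]] mill [[ 0.75316483 -0.12372099  0.17      ]] honey [[0.50165383 0.15536635 0.102     ]]
0 0.13 133 102 106 89 45 55 58 53 53 69 74 71 54 55 58 58 57 58 60 58 59 58 62 58 60 67 62 62 61 58 65 67 60 62 61 63 63 63 66 67 63 67 70 62 60 70 75 71 64 52 68 40 35 37 116 170 166 164 163
0 0.12 111 100 103 79 43 55 58 63 58 58 81 75 65 89 92 95 94 93 101 95 93 88 85 92 92 95 33 32 71 92 91 88 85 81 85 88 83 90 95 90 90 86 90 90 66 63 63 62 57 52 52 44 43 101 151 163 162 163 164
0 0.11 124 103 103 75 43 53 58 64 62 58 66 82 72 82 91 94 95 92 100 96 92 92 82 91 88 96 37 29 58 92 86 90 79 77 82 86 78 85 93 87 88 87 86 92 66 66 60 66 70 54 52 55 30 95 153 165 163 163 164
0 0.1 147 114 104 74 45 52 58 64 65 60 61 86 82 85 89 92 93 93 98 95 94 88 104 89 87 85 51 26 48 94 83 102 76 74 93 88 75 85 94 80 89 92 74 110 85 53 82 66 101 73 53 60 64 88 153 166 165 164 164
0 0.09 162 119 102 73 46 51 57 65 63 66 56 83 97 88 86 99 94 96 105 96 98 97 135 96 99 72 71 53 35 91 102 95 114 97 88 105 96 78 107 102 80 117 101 108 112 81 83 103 93 103 70 60 64 104 141 1
[... 740 characters left out ...]
8 38 38 39 39 38 39 37 39 38 38 37 38 38 38 38 38 38 36 39 39 38 38 37 37 38 40 41 41 41 37 39 41 41 41 40 84 168 166 168 169 169
-0.23 0.1 44 42 40 40 38 42 55 81 70 80 70 37 39 37 38 37 39 39 38 38 38 38 38 38 38 37 39 38 37 37 36 38 37 37 38 38 34 39 38 36 40 37 37 42 41 43 43 39 38 37 40 41 42 41 59 167 164 165 167
-0.23 0.09 47 37 38 40 39 38 42 59 77 71 78 60 38 38 36 39 37 37 40 37 37 40 37 37 40 37 37 41 39 36 40 34 36 40 37 37 42 35 37 42 38 40 44 42 46 49 50 46 37 38 37 37 41 41 42 44 118 166 164
-0.23 0.08 62 44 35 36 42 40 38 41 63 73 73 72 51 41 40 36 41 40 36 43 41 36 43 42 35 43 43 36 43 45 35 43 43 37 42 45 40 44 45 40 44 46 42 49 54 50 55 64 53 39 37 37 36 40 40 42 40 63 164
```

```bash
cat > to.py <<'E'
# usage: to.py x y z yawoff : vice-frame TCP target (mm, deg) -> shift in tool axes
import sys,numpy as np
from scipy.spatial.transform import Rotation as R
from cell import env
p=np.load("vice.npy"); o=env.get_obs()
c,s=np.cos(p[2]),np.sin(p[2]); V=np.array([[c,-s],[s,c]])
q=np.array(o["tool_pos"]); v=V.T@(q[:2]-p[:2])
print("t",round(o["time_s"],2),"vice xyz",(np.r_[v,q[2]]*1000).round(1),"yaw-vice",round(o["tool_rot"][2]-np.degrees(p[2]),2),"F",np.round(o["force"],1),"grip",round(o["grip_width"]*1e3,1),round(o["grasp_force"],1))
if len(sys.argv)>4:
    x,y,z,a=map(float,sys.argv[1:5])
    w=np.r_[p[:2]+V@[x/1000,y/1000],z/1000]
    d=R.from_euler("xyz",o["tool_rot"],degrees=True).as_matrix().T@(w-q)
    t=o["tool_rot"][2]-(np.degrees(p[2])+a)
    print("shift",d.round(4),"turn",round((t+180)%360-180,2))
E
python3 - <<'E'
import numpy as np
p=np.load("vice.npy"); p[:2]+=.002*np.array([-np.sin(p[2]),np.cos(p[2])]); np.save("vice.npy",p); print(p)
E
python3 to.py -78 0 160 0
```

```text
[ 0.56064738 -0.0081102   0.24694182]
t 1.0 vice xyz [-177.5  683.3  239.6] yaw-vice 145.93 F [-0.2 -0.3  0.7] grip 87.1 0.0
shift [-0.4652 -0.5103  0.0796] turn 145.93
```

```bash
r='-0.32 -0.21 0 72 0.087'; python3 steer.py '-0.32 -0.21 0 72 0.087;-0.32 -0.21 0 72 0.087;-0.32 -0.21 0 72 0.087;-0.32 -0.21 0 72 0.087;-0.32 -0.21 0 72 0.087;-0.32 -0.21 0 72 0.087;-0.32 -0.21 0 72 0.087;-0.32 -0.21 0 72 0.087'; python3 to.py -78 0 160 0
```

```text
time_s: 1.67
tool_pos: [0.4222, 0.3424, 0.24]
tool_rot: [180.0, -0.0, 102.4]
force: [1.2, 1.0, 0.3]
grip_width: 0.0869
grasp_force: 0.0
t 1.67 vice xyz [-48.6 373.7 240. ] yaw-vice 88.28 F [1.2 1.  0.3] grip 86.9 0.0
shift [-0.3745 -0.0183  0.0797] turn 88.28
```

```bash
python3 steer.py '-0.36 -0.02 0.02 88 0.087;-0.36 -0.02 0.02 88 0.087;-0.36 -0.02 0.02 88 0.087;-0.36 -0.02 0.02 88 0.087;-0.36 -0.02 0.02 88 0.087;-0.36 -0.02 0.02 88 0.087;-0.36 -0.02 0.02 88 0.087;-0.36 -0.02 0.02 88 0.087'>/dev/null; python3 to.py -78 0 160 0
```

```text
t 2.33 vice xyz [-76.   42.  221.4] yaw-vice 30.99 F [ 1.2 -0.5  0. ] grip 87.0 0.0
shift [-0.0235  0.0349  0.0614] turn 30.99
```

```bash
python3 steer.py '-0.0235 0.035 0.06 31 0.06;-0.0235 0.035 0.06 31 0.06;-0.0235 0.035 0.06 31 0.06;-0.0235 0.035 0.06 31 0.06;-0.0235 0.035 0.06 31 0.06;-0.0235 0.035 0.06 31 0.06'>/dev/null; python3 to.py -78 0 98 0
python3 - <<'E'
from h import *
for n in("top","scene"):
    r=snap(n); cv2.imwrite(f"pics/j_{n}.png",r["color"])
a=cv2.imread("pics/j_top.png")[180:280,290:400];b=cv2.imread("pics/j_scene.png")[130:290,310:440]
cv2.imwrite("pics/j.png",np.hstack([cv2.resize(a,(420,382)),cv2.resize(b,(310,382))]))
E
```

```text
t 2.83 vice xyz [-77.4   1.6 161.1] yaw-vice 0.25 F [-1.  -0.5 -0.1] grip 61.8 0.0
shift [-0.0006  0.0016  0.0631] turn 0.25
```

View pics/j.png

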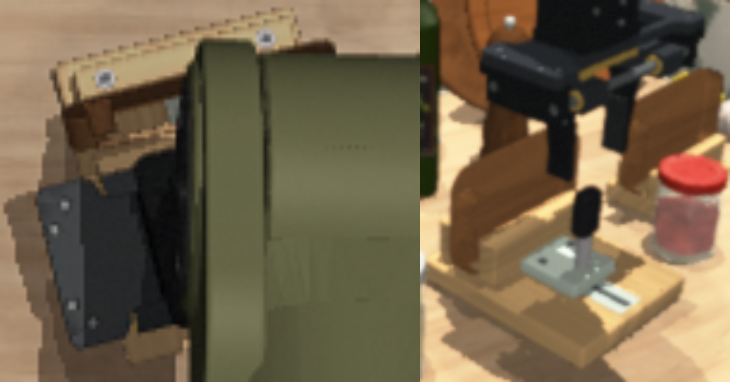

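The fingers at (562,150) and (617,125) straddle the black grip at (588,210), so I'm going down to pinch it.

```bash
python3 steer.py '0 0.002 0.062 0 0.06;0 0.002 0.062 0 0.06;0 0.002 0.062 0 0.06' 40 >/dev/null; python3 steer.py '0 0 0 0 0.015;0 0 0 0 0.015;0 0 0 0 0.015;0 0 0 0 0.015;0 0 0 0 0.015' 40; python3 to.py -106 0 98 0
```

```text
time_s: 3.6
tool_pos: [0.4866, -0.0271, 0.1003]
tool_rot: [-180.0, -0.1, 14.5]
force: [0.2, -0.4, 0.6]
grip_width: 0.0346
grasp_force: 0.0
t 3.6 vice xyz [-76.4  -0.3 100.3] yaw-vice 0.35 F [ 0.2 -0.4  0.6] grip 34.6 0.0
shift [-0.0296 -0.0005  0.0022] turn 0.35
```

```bash
python3 steer.py '0 0 0 0 0.015;0 0 0 0 0.015;0 0 0 0 0.015' 40; python3 to.py
```

```text
time_s: 3.85
tool_pos: [0.4866, -0.0286, 0.0999]
tool_rot: [179.9, -0.1, 14.5]
force: [1.6, -5.3, 2.7]
grip_width: 0.0256
grasp_force: 40.0
t 3.85 vice xyz [-76.8  -1.7  99.9] yaw-vice 0.31 F [ 1.6 -5.3  2.7] grip 25.6 40.0
```

```bash
python3 - <<'E'
import numpy as np
p=np.load("vice.npy"); p[:2]-=.002*np.array([-np.sin(p[2]),np.cos(p[2])]); np.save("vice.npy",p)
E
python3 steer.py '-0.006 0 0 0 0.015;-0.012 0 0 0 0.015;-0.018 0 0 0 0.015;-0.024 0 0 0 0.015;-0.028 0 0 0 0.015;-0.029 0 0 0 0.015;-0.029 0 0 0 0.015' 40; python3 to.py
```

```text
time_s: 4.43
tool_pos: [0.4594, -0.0357, 0.0999]
tool_rot: [179.9, -0.3, 14.5]
force: [4.5, -5.3, -1.2]
grip_width: 0.0255
grasp_force: 40.0
t 4.43 vice xyz [-104.9   -0.    99.9] yaw-vice 0.31 F [ 4.5 -5.3 -1.2] grip 25.5 40.0
```

```bash
python3 steer.py '0.001 0 0 0 0.05;0.001 0 0 0 0.05;0.001 0 0 0 0.05;0.001 0 0 0 0.05'>/dev/null;  python3 steer.py '0 0 -0.03 0 0.05;0 0 -0.07 0 0.05;0 0 -0.1 0 0.06;0 0 -0.1 0 0.06'>/dev/null;python3 to.py 0 -38 165 90
python3 - <<'E'
from h import *
r=snap("scene"); b=r["color"][130:290,300:440]; cv2.imwrite("pics/k.png",cv2.resize(b,(700,800)))
E
```

```text
t 5.1 vice xyz [-101.9    1.2  205. ] yaw-vice 0.35 F [ 1.  -0.4  0.8] grip 56.3 0.0
shift [0.1012 0.0398 0.041 ] turn -89.65
```

```bash
python3 steer.py '0.1 0.04 0 -90 0.06;0.1 0.04 0 -90 0.06;0.1 0.04 0 -90 0.06;0.1 0.04 0 -90 0.06;0.1 0.04 0 -90 0.06;0.1 0.04 0 -90 0.06;0.1 0.04 0 -90 0.06;0.1 0.04 0 -90 0.06'>/dev/null; python3 steer.py '0 0 0 -33 0.06;0 0 0 -33 0.06;0 0 0 -33 0.06;0 0 0 -33 0.06;0 0 0.04 -33 0.06;0 0 0.04 -33 0.06'>/dev/null; python3 to.py 0 -38 92 90
```

```text
t 6.32 vice xyz [ -9.4 -36.  152.3] yaw-vice 90.12 F [-2.   1.1 -2.3] grip 59.8 0.0
shift [-0.0022  0.0101  0.0602] turn 0.12
```

```bash
python3 steer.py '-0.002 0.009 0 0 0.06;-0.002 0.009 0 0 0.06;-0.002 0.009 0 0 0.06'>/dev/null; python3 to.py 0 -38 92 90
python3 - <<'E'
from h import *
a=snap("top")["color"][170:280,290:400];b=snap("scene")["color"][130:290,300:440]
cv2.imwrite("pics/l.png",np.hstack([cv2.resize(a,(400,400)),cv2.resize(b,(350,400))]))
E
```

```text
t 6.57 vice xyz [  5.  -40.1 160.1] yaw-vice 89.91 F [-0.3  0.7  0.4] grip 59.8 0.0
shift [ 0.0021 -0.005   0.0681] turn -0.09
```

View pics/l.png

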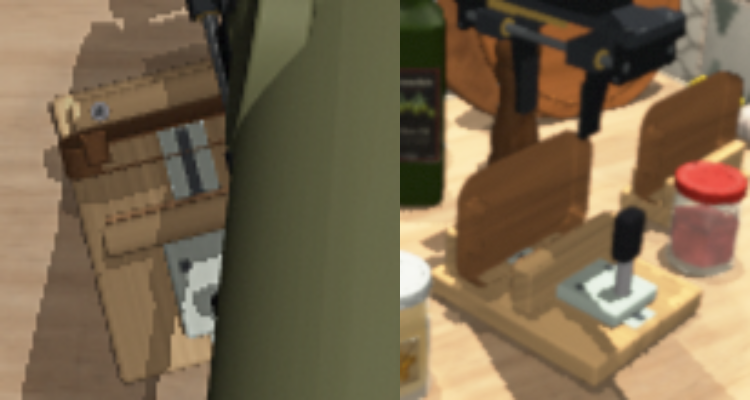

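The jaw is open and the fingers at (525,95) and (590,120) straddle the board near its right end. Now down to grasp it.

```bash
python3 steer.py '0.002 -0.005 0 0 0.06;0.002 -0.005 0.035 0 0.06;0.002 -0.005 0.065 0 0.06;0.002 -0.005 0.067 0 0.06;0.002 -0.005 0.067 0 0.06'>/dev/null; python3 to.py 0 -38 92 90; python3 steer.py '0 0 0 0 0.01;0 0 0 0 0.01;0 0 0 0 0.01;0 0 0 0 0.01;0 0 0 0 0.01;0 0 0 0 0.01;0 0 0 0 0.01;0 0 0 0 0.01' 40; python3 to.py
```

```text
t 7.08 vice xyz [ -2.7 -37.3  91.2] yaw-vice 89.96 F [-0.7  0.3 -0.5] grip 59.8 0.0
shift [-0.0007  0.0027 -0.0008] turn -0.04
time_s: 7.75
tool_pos: [0.5695, -0.047, 0.0923]
tool_rot: [180.0, -0.0, 104.1]
force: [0.0, 0.1, 0.6]
grip_width: 0.0198
grasp_force: 40.0
t 7.75 vice xyz [ -0.9 -37.8  92.3] yaw-vice 89.97 F [0.  0.1 0.6] grip 19.8 40.0
```

```bash
python3 steer.py '0 0 -0.02 0 0.01;0 0 -0.05 0 0.01;0 0 -0.085 0 0.01;0 0 -0.115 0 0.01;0 0 -0.12 15 0.01;0 0 -0.12 30 0.01;0 0 -0.12 45 0.01;0 0 -0.12 49 0.01' 60;  python3 steer.py '0 0 0 20 0.01;0 0 0 20 0.01;0 0 0 20 0.01;0 0 0 20 0.01'; python3 to.py
python3 - <<'E'
from h import *
b=snap("scene")["color"][100:260,290:450]
cv2.imwrite("pics/m.png",cv2.resize(b,(600,600),interpolation=cv2.INTER_CUBIC))
E
```

```text
time_s: 8.42
tool_pos: [0.5689, -0.047, 0.2118]
tool_rot: [-179.9, 0.0, 75.1]
force: [0.0, -0.1, -2.0]
grip_width: 0.0197
grasp_force: 60.0
time_s: 8.75
tool_pos: [0.5688, -0.047, 0.2114]
tool_rot: [-179.9, 0.1, 55.3]
force: [0.4, 0.1, -2.1]
grip_width: 0.0199
grasp_force: 60.0
t 8.75 vice xyz [ -1.6 -37.7 211.4] yaw-vice 41.19 F [ 0.4  0.1 -2.1] grip 19.9 60.0
```

View pics/m.png

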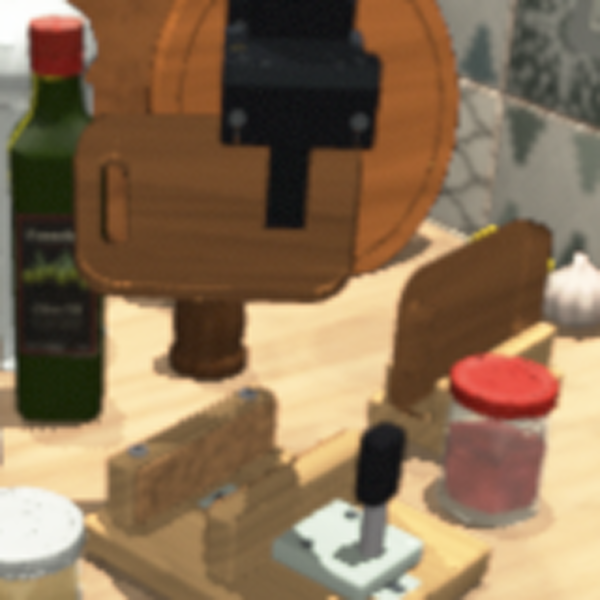

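The slot shows at (115,200), so it is at the board's left (+y) end. I'll set the board back on the bed and regrasp near that end.

```bash
python3 steer.py '0 0 0 -48.8 0.01;0 0 0 -48.8 0.01;0 0 0 -48.8 0.01;0 0 0 -48.8 0.01;0 0 0 -48.8 0.01;0 0 0 -48.8 0.01;0 0 0 -48.8 0.01;0 0 0 -48.8 0.01'>/dev/null; python3 to.py 0 -38 92 90; python3 steer.py '0 0 0.03 0 0.01;0 0 0.06 0 0.01;0 0 0.09 0 0.01;0 0 0.105 0 0.01;0 0 0.11 0 0.01;0 0 0.11 0 0.01'; python3 to.py -1 -38 92.3 90
```

```text
t 9.47 vice xyz [ -1.4 -37.8 211.7] yaw-vice 90.43 F [ 0.2 -0.  -1.7] grip 19.6 60.0
shift [-0.0003  0.0015  0.1197] turn 0.43
time_s: 9.97
tool_pos: [0.5682, -0.0469, 0.1007]
tool_rot: [-179.8, -0.0, 104.2]
force: [1.1, 0.1, -1.5]
grip_width: 0.0199
grasp_force: 60.0
t 9.97 vice xyz [ -2.1 -37.5 100.7] yaw-vice 90.1 F [ 1.1  0.1 -1.5] grip 19.9 60.0
shift [-0.0005  0.0012  0.0083] turn 0.1
```

```bash
python3 steer.py '0 0 0.003 0 0.01;0 0 0.006 0 0.01;0 0 0.008 0 0.01;0 0 0.009 0 0.01;0 0 0.009 0 0.01' ; python3 steer.py '0 0 0 0 0.055;0 0 0 0 0.055;0 0 0 0 0.055;0 0 0 0 0.055;0 0 -0.03 0 0.055;0 0 -0.07 0 0.055;0 0 -0.075 0 0.055'; python3 steer.py '0.04 0 0 0 0.055;0.0755 0 0 0 0.055;0.0755 0 0 0 0.055;0.0755 0 0 0 0.055;0.0755 0 0 0 0.055'>/dev/null; python3 to.py -1 38 92 90
```

```text
time_s: 10.38
tool_pos: [0.5698, -0.0469, 0.0935]
tool_rot: [179.9, 0.0, 104.3]
force: [-0.6, -0.5, -2.2]
grip_width: 0.0197
grasp_force: 60.0
time_s: 10.97
tool_pos: [0.573, -0.0475, 0.1746]
tool_rot: [179.4, 0.1, 104.3]
force: [1.1, -1.3, 1.7]
grip_width: 0.0531
grasp_force: 0.0
t 11.38 vice xyz [ -1.1  37.3 168.4] yaw-vice 90.15 F [ 0.4 -0.7  0.5] grip 55.1 0.0
shift [0.0007 0.     0.0764] turn 0.15
```

```bash
python3 steer.py '0.001 0 0.03 0 0.055;0.001 0 0.06 0 0.055;0.001 0 0.076 0 0.055;0.001 0 0.076 0 0.055;0.001 0 0.076 0 0.055'>/dev/null; python3 to.py;  python3 steer.py '0 0 0 0 0.01;0 0 0 0 0.01;0 0 0 0 0.01;0 0 0 0 0.01;0 0 0 0 0.01;0 0 0 0 0.01;0 0 0 0 0.01' 12; python3 steer.py '0 0 -0.005 0 0.01;0 0 -0.01 0 0.01;0 0 -0.015 0 0.01;0 0 -0.02 0 0.01;0 0 -0.025 0 0.01;0 0 -0.03 0 0.01;0 0 -0.03 0 0.01' 12
python3 - <<'E'
from h import *
print(env.get_obs()["wrist_torque"])
b=snap("scene")["color"]; cv2.imwrite("pics/n.png",b)
E
python3 to.py
```

```text
t 11.8 vice xyz [-1.9 37.1 91.7] yaw-vice 89.99 F [0.  0.1 1.3] grip 55.1 0.0
time_s: 12.38
tool_pos: [0.5506, 0.0272, 0.0924]
tool_rot: [180.0, -0.0, 104.3]
force: [-0.1, 0.9, 2.1]
grip_width: 0.0197
grasp_force: 12.0
time_s: 12.97
tool_pos: [0.5508, 0.0272, 0.1233]
tool_rot: [179.9, -0.0, 104.3]
force: [0.2, 0.2, -2.3]
grip_width: 0.0199
grasp_force: 12.0
[-0.00517022  0.08256153 -0.02845216]
t 13.02 vice xyz [ -1.   38.7 122.8] yaw-vice 90.13 F [ 1.4 -0.2 -2.9] grip 19.7 12.0
```

```bash
python3 steer.py '-0.02 0 -0.02 0 0.01;-0.035 0 -0.04 0 0.01;-0.045 0 -0.042 0 0.01;-0.045 0 -0.042 0 0.01;-0.045 0 -0.042 0 0.01' 12 >/dev/null; python3 to.py; for f in 1; do python3 steer.py '0 0 0 0 0.01;0 0 0 0 0.01;0 0 0 0 0.01' 8 >/dev/null; done; python3 -c "
from cell import env;o=env.get_obs();print(o['wrist_torque'],o['force'],o['grasp_force'])"; python3 steer.py '0 0 0 0 0.01;0 0 0 0 0.01;0 0 0 0 0.01' 6 >/dev/null; python3 -c "
from cell import env;o=env.get_obs();print(o['wrist_torque'],o['force'],o['grasp_force'])"
```

```text
t 13.43 vice xyz [ -1.7  -6.2 163.1] yaw-vice 90.05 F [ 0.6  0.9 -1.9] grip 20.0 12.0
[ 0.00843474  0.08553944 -0.00874003] [ 0.62039473  0.23171651 -1.50669092] 7.999464969470864
[ 0.02161578  0.01584272 -0.01001419] [ 0.50000976  0.00955307 -2.34670801] 5.999463045809534
```

```bash
cat > ang.py <<'E'
from h import *
r=snap("scene"); p=np.load("vice.npy"); im=r["color"]; np.random.seed(0)
h=cv2.cvtColor(im,cv2.COLOR_BGR2HSV); b,g,rr=[im[...,i].astype(int) for i in range(3)]
m=((rr-b>25)&(rr<125)&(rr>55)).astype(np.uint8)
m[:, :300]=0; m[:,400:]=0; m[:90]=0; m[270:]=0
m=cv2.morphologyEx(m,cv2.MORPH_OPEN,np.ones((3,3)))
cn=max(cv2.findContours(m,0,2)[0],key=cv2.contourArea)[:,0]
o,d=ray(r,cn); n=np.array([np.cos(p[2]),np.sin(p[2])]); e=np.array([-n[1],n[0]])
k=((p[:2]-.011*n-o[:2])@n)/(d[:,:2]@n); P=o+d*k[:,None]
yz=np.c_[(P[:,:2]-p[:2])@e,P[:,2]]*1000
print(env.get_obs()["time_s"],"area px",cv2.contourArea(cn),"y",yz[:,0].min().round(),yz[:,0].max().round(),"z",yz[:,1].min().round(),yz[:,1].max().round(),cv2.minAreaRect(yz.astype(np.float32)))
pl=cv2.approxPolyDP(yz.astype(np.float32)[:,None],6,True)[:,0].round(); print(pl.tolist())
cv2.imwrite("pics/ang.png",im)
E
python3 ang.py
```

```text
13.9833 area px 1617.0 y -118.0 66.0 z 100.0 212.0 ((-20.563270568847656, 144.14938354492188), (194.45413208007812, 104.88451385498047), 17.9093074798584)
[[66.0, 194.0], [57.0, 183.0], [61.0, 138.0], [27.0, 105.0], [-90.0, 101.0], [-111.0, 109.0], [-90.0, 129.0], [-114.0, 119.0], [-115.0, 160.0], [-68.0, 164.0], [-59.0, 185.0], [-39.0, 193.0], [-31.0, 141.0], [-8.0, 139.0], [5.0, 148.0], [3.0, 207.0], [52.0, 208.0], [52.0, 198.0]]
```

```bash
cat > q.py <<'E'
from cell import env
o=env.get_obs();print(round(o['time_s'],2),o['wrist_torque'].round(3),o['force'].round(1),round(o['grasp_force'],1),o['tool_pos'].round(4))
E
python3 q.py; python3 steer.py '0 0 0 0 0.01;0 0 0 0 0.01' 6 >/dev/null; python3 q.py;  python3 ang.py
```

```text
13.98 [0.03  0.065 0.043] [ 1.2 -0.5 -1.6] 6.0 [ 0.5615 -0.0162  0.164 ]
14.15 [-0.034  0.004  0.024] [ 0.2 -0.8 -2.2] 6.0 [ 0.5616 -0.0164  0.1641]
14.2 area px 1623.5 y -118.0 66.0 z 100.0 213.0 ((-20.282745361328125, 144.24005126953125), (193.86453247070312, 104.88451385498047), 17.90930938720703)
[[66.0, 194.0], [57.0, 183.0], [61.0, 138.0], [27.0, 105.0], [-94.0, 103.0], [-114.0, 119.0], [-115.0, 160.0], [-68.0, 164.0], [-59.0, 185.0], [-39.0, 193.0], [-28.0, 165.0], [-31.0, 141.0], [-8.0, 139.0], [5.0, 150.0], [3.0, 207.0], [52.0, 208.0], [52.0, 196.0]]
```

```bash
python3 steer.py '0 0 0.004 0 0.01;0 0 0.004 0 0.01;0 0 0.004 0 0.01' 4 >/dev/null; python3 q.py;  python3 ang.py
```

```text
14.45 [-0.02  -0.019  0.012] [ 0.7  0.5 -1.7] 4.0 [ 0.5613 -0.0165  0.1597]
14.5 area px 1743.0 y -118.0 66.0 z 83.0 209.0 ((-18.847816467285156, 140.16891479492188), (191.58294677734375, 108.41383361816406), 15.715326309204102)
[[66.0, 194.0], [57.0, 183.0], [58.0, 128.0], [23.0, 96.0], [-86.0, 83.0], [-106.0, 96.0], [-116.0, 155.0], [-69.0, 159.0], [-60.0, 178.0], [-39.0, 189.0], [-31.0, 138.0], [-9.0, 134.0], [5.0, 146.0], [-0.0, 200.0], [33.0, 209.0]]
```

```bash
python3 steer.py '0 0 0 0 0.01;0 0 0 0 0.01;0 0 0 0 0.01;0 0 0 0 0.01' 4 >/dev/null; python3 q.py;  python3 ang.py
```

```text
14.83 [-0.063  0.056  0.014] [ 0.2 -0.3 -2.6] 4.0 [ 0.5616 -0.0164  0.1602]
14.8833 area px 2280.0 y -114.0 84.0 z 14.0 211.0 ((-9.308151245117188, 106.93773651123047), (187.36483764648438, 181.57664489746094), 14.007781982421875)
[[52.0, 206.0], [52.0, 196.0], [66.0, 194.0], [56.0, 161.0], [67.0, 145.0], [63.0, 126.0], [39.0, 105.0], [4.0, 89.0], [9.0, 76.0], [-5.0, 63.0], [1.0, 56.0], [11.0, 60.0], [8.0, 51.0], [27.0, 51.0], [28.0, 67.0], [40.0, 69.0], [31.0, 73.0], [32.0, 85.0], [41.0, 87.0], [49.0, 68.0], [53.0, 89.0], [65.0, 97.0], [59.0, 82.0], [73.0, 76.0], [73.0, 52.0], [84.0, 55.0], [84.0, 47.0], [7.0, 45.0], [-14.0, 28.0], [-1.0, 24.0], [13.0, 38.0], [-1.0, 15.0], [-83.0, 14.0], [-74.0, 24.0], [-21.0, 25.0], [-11.0, 63.0], [-21.0, 67.0], [-3.0, 84.0], [-69.0, 68.0], [-87.0, 74.0], [-108.0, 130.0], [-88.0, 146.0], [-114.0, 141.0], [-112.0, 153.0], [-69.0, 159.0], [-60.0, 178.0], [-39.0, 189.0], [-29.0, 162.0], [-31.0, 138.0], [-5.0, 135.0], [5.0, 146.0], [-0.0, 200.0], [33.0, 211.0]]
```

```bash
sed -i 's/^pl=.*/pl=cv2.approxPolyDP(yz.astype(np.float32)[:,None],9,True)[:,0].round(); print(pl.tolist())/; s/rr<125/rr<105/' ang.py; for i in 1; do python3 steer.py '0 0 0 0 0.01;0 0 0 0 0.01;0 0 0 0 0.01;0 0 0 0 0.01;0 0 0 0 0.01;0 0 0 0 0.01' 4 >/dev/null; done; python3 q.py;  python3 ang.py
```

```text
15.38 [0.021 0.009 0.023] [-0.7  0.3 -1.8] 4.0 [ 0.5615 -0.0164  0.1601]
15.4333 area px 1344.0 y -100.0 64.0 z 71.0 211.0 ((-8.76998519897461, 130.6889190673828), (184.0137176513672, 98.56476593017578), 38.22301483154297)
[[49.0, 205.0], [22.0, 176.0], [57.0, 178.0], [56.0, 161.0], [42.0, 167.0], [38.0, 155.0], [59.0, 155.0], [60.0, 122.0], [-6.0, 87.0], [-80.0, 72.0], [-60.0, 90.0], [-75.0, 106.0], [-92.0, 88.0], [-99.0, 116.0], [-43.0, 151.0], [-5.0, 135.0], [16.0, 172.0], [4.0, 172.0], [-0.0, 200.0]]
```

```bash
python3 steer.py '0 0 0 0 0.01;0 0 0 0 0.01;0 0 0 0 0.01;0 0 0 0 0.01;0 0 0 0 0.01;0 0 0 0 0.01;0 0 0 0 0.01;0 0 0 0 0.01' 4 >/dev/null; python3 steer.py '0 0 0 0 0.01;0 0 0 0 0.01;0 0 0 0 0.01;0 0 0 0 0.01' 4 >/dev/null;  python3 q.py;  python3 ang.py
```

```text
16.43 [-0.047  0.093  0.026] [-0.1  0.4 -1.6] 4.0 [ 0.5615 -0.0165  0.1601]
16.4833 area px 1157.5 y -100.0 64.0 z 71.0 187.0 ((-12.539703369140625, 124.0057144165039), (175.00697326660156, 72.97701263427734), 21.001686096191406)
[[57.0, 187.0], [56.0, 161.0], [36.0, 163.0], [47.0, 149.0], [59.0, 155.0], [63.0, 128.0], [42.0, 108.0], [-62.0, 71.0], [-83.0, 76.0], [-60.0, 84.0], [-72.0, 105.0], [-92.0, 88.0], [-99.0, 116.0], [-81.0, 117.0], [-76.0, 133.0], [-30.0, 153.0], [-31.0, 138.0], [-5.0, 135.0], [3.0, 168.0]]
```

```bash
python3 steer.py '0 -0.004 -0.005 0 0.01;0 -0.008 -0.01 0 0.01;0 -0.011 -0.01 0 0.01;0 -0.011 -0.01 0 0.01;0 -0.011 -0.01 0 0.01;0 -0.011 -0.01 0 0.01;0 -0.011 -0.01 0 0.01;0 -0.011 -0.01 0 0.01' 4 >/dev/null; python3 q.py;  python3 ang.py
```

```text
17.15 [-0.021  0.088  0.035] [-0.1 -0.5 -1.8] 4.0 [ 0.5509 -0.0191  0.17  ]
17.2 area px 1521.0 y -115.0 61.0 z 69.0 233.0 ((-20.484230041503906, 141.90028381347656), (205.40817260742188, 105.5003890991211), 27.136194229125977)
[[48.0, 233.0], [41.0, 197.0], [61.0, 147.0], [46.0, 121.0], [-33.0, 85.0], [-98.0, 73.0], [-74.0, 89.0], [-110.0, 92.0], [-114.0, 116.0], [-91.0, 121.0], [-93.0, 140.0], [-43.0, 149.0], [-44.0, 139.0], [-18.0, 138.0], [-9.0, 166.0], [40.0, 186.0], [32.0, 194.0], [-12.0, 174.0], [-12.0, 205.0], [30.0, 210.0]]
```

```bash
python3 steer.py '0.01 0 -0.005 0 0.01;0.02 0 -0.01 0 0.01;0.03 0 -0.015 0 0.01;0.035 0 -0.015 0 0.01;0.038 0 -0.015 0 0.01;0.04 0 -0.015 0 0.01;0.04 0 -0.015 0 0.01' 8 >/dev/null; python3 to.py; python3 ang.py; python3 steer.py '0 0 0 0 0.01;-0.04 0 0 0 0.01;-0.065 0 0 0 0.01;-0.08 0 0 0 0.01;-0.088 0 0 0 0.01;-0.09 0 0 0 0.01' 4 >/dev/null; python3 to.py; python3 ang.py
```

```text
t 17.78 vice xyz [-12.3  34.3 185. ] yaw-vice 90.18 F [-0.2 -0.1 -2.5] grip 20.1 8.0
17.8333 area px 1254.0 y -77.0 92.0 z 92.0 196.0 ((10.620380401611328, 139.10105895996094), (172.9535369873047, 70.96784210205078), 20.047653198242188)
[[84.0, 189.0], [84.0, 179.0], [65.0, 181.0], [92.0, 160.0], [72.0, 124.0], [-19.0, 92.0], [-47.0, 111.0], [-68.0, 106.0], [-76.0, 131.0], [-55.0, 133.0], [-32.0, 161.0], [-3.0, 166.0], [17.0, 152.0], [33.0, 162.0], [31.0, 183.0]]
t 18.33 vice xyz [-12.3 -57.8 185.2] yaw-vice 89.97 F [ 0.6 -0.3 -2.2] grip 19.9 4.0
18.3833 area px 1786.5 y -122.0 61.0 z 78.0 246.0 ((-28.62232208251953, 168.05490112304688), (212.16175842285156, 125.98174285888672), 20.19246482849121)
[[57.0, 244.0], [40.0, 194.0], [56.0, 172.0], [50.0, 148.0], [61.0, 147.0], [52.0, 133.0], [6.0, 116.0], [1.0, 140.0], [-75.0, 84.0], [-107.0, 88.0], [-120.0, 129.0], [-46.0, 182.0], [-66.0, 188.0], [-65.0, 221.0], [-23.0, 225.0], [-41.0, 199.0], [0.0, 171.0], [23.0, 191.0], [6.0, 206.0], [19.0, 218.0], [8.0, 231.0]]
```

```bash
sed -i 's/\.011\*n/.022*n/' ang.py; python3 steer.py '0.02 0 0 0 0.01;0.045 0 0 0 0.01;0.07 0 0 0 0.01;0.085 0 0 0 0.01;0.09 0 0 0 0.01;0.09 0 0 0 0.01' 15 >/dev/null; python3 steer.py '0 0 0 0 0.01;-0.041 0 0 0 0.01;-0.07 0 0 0 0.01;-0.085 0 0 0 0.01;-0.09 0 0 0 0.01;-0.09 0 0 0 0.01' 4 >/dev/null; python3 ang.py;python3 steer.py '0.02 0 0 0 0.01;0.045 0 0 0 0.01;0.07 0 0 0 0.01;0.085 0 0 0 0.01;0.09 0 0 0 0.01;0.09 0 0 0 0.01' 15 >/dev/null; python3 steer.py '0 0 0 0 0.01;-0.041 0 0 0 0.01;-0.07 0 0 0 0.01;-0.085 0 0 0 0.01;-0.09 0 0 0 0.01;-0.09 0 0 0 0.01' 4 >/dev/null; python3 to.py; python3 ang.py
```

```text
19.4333 area px 1929.0 y -101.0 73.0 z 64.0 252.0 ((-18.316261291503906, 170.59320068359375), (229.7416534423828, 134.58377075195312), 30.366676330566406)
[[69.0, 250.0], [53.0, 204.0], [68.0, 182.0], [67.0, 143.0], [19.0, 125.0], [14.0, 146.0], [-70.0, 64.0], [-101.0, 84.0], [-92.0, 95.0], [-68.0, 86.0], [-88.0, 118.0], [-29.0, 184.0], [-31.0, 196.0], [-53.0, 179.0], [-53.0, 227.0], [-12.0, 231.0], [-27.0, 208.0], [5.0, 215.0], [-15.0, 201.0], [14.0, 186.0], [13.0, 204.0], [33.0, 204.0], [19.0, 213.0], [32.0, 224.0], [21.0, 238.0]]
t 20.43 vice xyz [-12.9 -59.3 185.1] yaw-vice 89.84 F [-0.  -0.  -1.7] grip 19.7 4.0
20.4833 area px 2017.0 y -90.0 73.0 z 62.0 254.0 ((1.9218826293945312, 158.5430145263672), (215.43896484375, 141.01300048828125), 75.79046630859375)
[[63.0, 254.0], [53.0, 204.0], [73.0, 151.0], [28.0, 126.0], [7.0, 130.0], [-42.0, 68.0], [-56.0, 62.0], [-90.0, 80.0], [-64.0, 90.0], [-74.0, 118.0], [-22.0, 195.0], [-52.0, 181.0], [-53.0, 227.0], [-24.0, 237.0], [-12.0, 227.0], [-26.0, 213.0], [10.0, 212.0], [31.0, 222.0], [21.0, 238.0]]
```

```bash
python3 steer.py '0.02 0 0 0 0.01;0.05 0 0 0 0.01;0.08 0 0.01 0 0.01;0.1 0 0.02 0 0.01;0.105 0 0.027 0 0.01;0.105 0 0.027 0 0.01;0.105 0 0.027 0 0.01' 15 >/dev/null; python3 to.py; python3 ang.py; python3 steer.py '0 0 0.003 0 0.01;0 0 0.006 0 0.01;0 0 0.009 0 0.01;0 0 0.011 0 0.01;0 0 0.011 0 0.01' 15 >/dev/null; python3 to.py
```

```text
t 21.07 vice xyz [-12.5  48.9 157.9] yaw-vice 90.22 F [ 0.6 -1.  -1.5] grip 20.2 15.0
21.1167 area px 1697.0 y 17.0 146.0 z 30.0 211.0 ((66.60774230957031, 118.59088897705078), (178.00245666503906, 101.10038757324219), 58.19343566894531)
[[83.0, 211.0], [90.0, 199.0], [79.0, 185.0], [121.0, 189.0], [146.0, 155.0], [90.0, 60.0], [41.0, 30.0], [45.0, 47.0], [17.0, 60.0], [43.0, 63.0], [29.0, 86.0], [82.0, 167.0], [59.0, 155.0], [55.0, 196.0]]
t 21.53 vice xyz [-10.7  46.7 151.3] yaw-vice 90.01 F [-4.6 -0.9 17.8] grip 20.2 15.0
```

```bash
python3 steer.py '0 0 -0.002 0 0.01;-0.008 0 -0.002 0 0.01;-0.016 0 -0.002 0 0.01;-0.024 0 -0.002 0 0.01;-0.032 0 -0.001 0 0.01;-0.04 0 -0.0 0 0.01' 6 >/dev/null; python3 to.py; python3 ang.py
```

```text
t 22.03 vice xyz [-12.5   7.5 146.5] yaw-vice 90.08 F [ 0.2  1.8 -0. ] grip 20.3 6.0
22.0833 area px 1541.0 y -4.0 106.0 z 27.0 202.0 ((49.239952087402344, 114.58555603027344), (174.8956756591797, 94.94012451171875), 79.46672058105469)
[[64.0, 201.0], [77.0, 191.0], [71.0, 178.0], [98.0, 183.0], [105.0, 157.0], [75.0, 53.0], [41.0, 27.0], [45.0, 49.0], [14.0, 63.0], [45.0, 170.0], [-4.0, 76.0], [-2.0, 98.0], [19.0, 130.0], [14.0, 186.0], [47.0, 202.0], [46.0, 185.0]]
```

```bash
python3 steer.py '-0.006 0 0.001 0 0.01;-0.012 0 0.003 0 0.01;-0.018 0 0.006 0 0.01;-0.024 0 0.008 0 0.01;-0.026 0 0.009 0 0.01;-0.026 0 0.009 0 0.01' 6 >/dev/null; python3 to.py; python3 ang.py
```

```text
t 22.58 vice xyz [-12.5 -18.4 137.6] yaw-vice 90.06 F [ 0.2  0.4 -2.2] grip 19.9 6.0
22.6333 area px 1519.0 y -16.0 79.0 z 44.0 210.0 ((32.30900192260742, 127.99919128417969), (165.87672424316406, 92.4863052368164), 86.88369750976562)
[[53.0, 210.0], [79.0, 175.0], [72.0, 59.0], [45.0, 44.0], [14.0, 50.0], [16.0, 167.0], [-12.0, 57.0], [-11.0, 178.0], [23.0, 184.0]]
```

```bash
python3 steer.py '0 0.006 0.001 0 0.01;0 0.01 0.002 0 0.01;0 0.01 0.004 0 0.01;0 0.01 0.006 0 0.01' 6 >/dev/null; python3 to.py; python3 q.py
```

```text
t 22.97 vice xyz [ -0.7 -19.  133.6] yaw-vice 90.13 F [-1.1 -3.9  8.6] grip 21.1 6.0
22.97 [-1.053  0.619  0.114] [-1.1 -3.9  8.6] 6.0 [ 0.5651 -0.0287  0.1336]
```

```bash
sed -i 's/\.022\*n/.011*n/' ang.py; python3 steer.py '0 0 0 0 0.01;0 0 0 0 0.01' 6; python3 to.py; python3 ang.py
```

```text
time_s: 23.13
tool_pos: [0.5647, -0.0287, 0.1334]
tool_rot: [179.9, 0.1, 104.3]
force: [-0.7, -4.1, 5.5]
grip_width: 0.0212
grasp_force: 6.0
t 23.13 vice xyz [ -1.1 -18.9 133.4] yaw-vice 90.12 F [-0.7 -4.1  5.5] grip 21.2 6.0
23.1833 area px 1630.0 y -14.0 73.0 z 31.0 197.0 ((28.74380111694336, 113.86207580566406), (166.03103637695312, 85.37822723388672), 88.34361267089844)
[[52.0, 196.0], [73.0, 171.0], [70.0, 53.0], [32.0, 31.0], [-12.0, 58.0], [-12.0, 172.0]]
```

```bash
python3 steer.py '0 0 -0.004 0 0.01;0 0 -0.009 0 0.01;0 0 -0.009 0 0.01;0 0 -0.009 0 0.01' 20; python3 steer.py '0 0 0.002 0 0.01;0 0 0.004 0 0.01;0 0 0.006 0 0.01;0 0 0.007 0 0.01;0 0 0.007 0 0.01' 20; python3 to.py; python3 ang.py
```

```text
time_s: 23.52
tool_pos: [0.5636, -0.0266, 0.1412]
tool_rot: [180.0, -0.0, 104.3]
force: [0.1, 1.0, -3.0]
grip_width: 0.0196
grasp_force: 20.0
time_s: 23.93
tool_pos: [0.563, -0.0273, 0.1336]
tool_rot: [-180.0, -0.0, 104.3]
force: [-0.0, 0.6, -1.6]
grip_width: 0.02
grasp_force: 20.0
t 23.93 vice xyz [ -2.4 -17.2 133.6] yaw-vice 90.13 F [-0.   0.6 -1.6] grip 20.0 20.0
23.9833 area px 1556.5 y -14.0 77.0 z 25.0 197.0 ((31.232585906982422, 110.99360656738281), (90.84689331054688, 171.12228393554688), 0.09192885458469391)
[[41.0, 197.0], [76.0, 180.0], [76.0, 63.0], [32.0, 25.0], [14.0, 51.0], [18.0, 159.0], [-12.0, 58.0], [-12.0, 165.0], [23.0, 187.0], [14.0, 193.0]]
```

```bash
python3 steer.py '0 0 0.001 0 0.01;0 0 0.002 0 0.01;0 0 0.003 0 0.01;0 0 0.003 0 0.01' 10; python3 to.py
```

```text
time_s: 24.32
tool_pos: [0.5639, -0.0287, 0.1325]
tool_rot: [179.9, 0.1, 104.2]
force: [-2.4, -1.9, 6.1]
grip_width: 0.0197
grasp_force: 10.0
t 24.32 vice xyz [ -1.9 -18.8 132.5] yaw-vice 90.09 F [-2.4 -1.9  6.1] grip 19.7 10.0
```

```bash
python3 steer.py '0 0 0.001 0 0.01;0 0 0.002 0 0.01;0 0 0.002 0 0.01' 8; python3 to.py
```

```text
time_s: 24.57
tool_pos: [0.5646, -0.0299, 0.1313]
tool_rot: [179.8, 0.2, 104.2]
force: [-1.4, -4.2, 8.0]
grip_width: 0.0199
grasp_force: 8.0
t 24.57 vice xyz [ -1.5 -20.1 131.3] yaw-vice 90.05 F [-1.4 -4.2  8. ] grip 19.9 8.0
```

```bash
python3 steer.py '-0.003 0 0 0 0.01;-0.003 0 0.001 0 0.01;-0.003 0 0.001 0 0.01' 4; python3 to.py; python3 ang.py; python3 steer.py '0 0 0 0 0.03;0 0 0 0 0.03;0 0 0 0 0.05;0 0 0 0 0.05;0 0 0 0 0.05' ; python3 to.py
```

```text
time_s: 24.82
tool_pos: [0.565, -0.0312, 0.1291]
tool_rot: [179.9, 0.1, 104.2]
force: [0.1, -2.4, 4.9]
grip_width: 0.0202
grasp_force: 4.0
t 24.82 vice xyz [ -1.5 -21.4 129.1] yaw-vice 90.09 F [ 0.1 -2.4  4.9] grip 20.2 4.0
24.8667 area px 1529.5 y -16.0 76.0 z 37.0 199.0 ((29.774276733398438, 117.45596313476562), (90.45377349853516, 161.98825073242188), 1.2168893814086914)
[[41.0, 199.0], [65.0, 190.0], [76.0, 65.0], [51.0, 37.0], [11.0, 52.0], [12.0, 155.0], [2.0, 63.0], [-9.0, 51.0], [-15.0, 169.0]]
time_s: 25.28
tool_pos: [0.5638, -0.0299, 0.1278]
tool_rot: [-180.0, -0.0, 104.3]
force: [0.1, 0.3, -1.1]
grip_width: 0.0423
grasp_force: 0.0
t 25.28 vice xyz [ -2.3 -19.9 127.8] yaw-vice 90.15 F [ 0.1  0.3 -1.1] grip 42.3 0.0
```

```bash
python3 steer.py '0 0 -0.04 0 0.06;0 0 -0.08 0 0.06;0 0 -0.1 0 0.06;0.04 -0.03 -0.1 0 0.06;0.08 -0.06 -0.1 0 0.06;0.12 -0.09 -0.1 0 0.06;0.15 -0.12 -0.1 0 0.06;0.16 -0.12 -0.1 0 0.06'>/dev/null; python3 to.py
cat > top.py <<'E'
from h import *
p=np.load("vice.npy");n=np.array([np.cos(p[2]),np.sin(p[2])]);e=np.array([-n[1],n[0]])
t=snap("top");s=snap("scene")
for nm,r,box in(("top",t,(150,240,290,400)),("scene",s,(110,270,310,400))):
    im=r["color"];cv2.imwrite(f"pics/{nm}_r.png",im);b,g,rr=[im[...,i].astype(int) for i in range(3)]
    m=((rr-b>12)&(rr<(75 if nm=="top" else 100))&(rr>25)&(rr>g+6)).astype(np.uint8);k=np.zeros_like(m);k[box[0]:box[1],box[2]:box[3]]=1;m*=k
    m=cv2.morphologyEx(m,cv2.MORPH_OPEN,np.ones((3,3)))
    for c in sorted(cv2.findContours(m,0,2)[0],key=cv2.contourArea)[::-1][:2]:
        print(nm,cv2.contourArea(c),cv2.boundingRect(c),cv2.minAreaRect(c),cv2.approxPolyDP(c,2.5,True)[:,0].tolist())
P=lambda x,y,z:np.r_[p[:2]+n*x+e*y,z]
for nm,r in(("top",t),("scene",s)):
    print(nm,"expect x=-10: bottom-L top-L top-R bottom-R(z68)",proj(r,[P(-.012,.052,.05),P(-.012,.052,.16),P(-.012,.028,.182),P(-.012,-.028,.182),P(-.012,-.052,.16),P(-.012,-.052,.07)]).round(1).tolist())
E
python3 top.py
```

```text
t 25.95 vice xyz [-125.1  141.   228. ] yaw-vice 90.17 F [ 1.  -0.1  0.6] grip 59.5 0.0
top 474.0 (315, 192, 52, 24) ((340.51605224609375, 203.62489318847656), (14.274283409118652, 53.161556243896484), 75.52970886230469) [[365, 193], [354, 193], [351, 200], [344, 196], [341, 200], [334, 198], [317, 203], [316, 215], [325, 215], [326, 207], [331, 209], [352, 203], [356, 207], [357, 198], [360, 203], [366, 200]]
scene 830.0 (330, 172, 28, 68) ((339.83526611328125, 204.2411651611328), (21.25918197631836, 70.3939208984375), 12.52880859375) [[357, 172], [342, 177], [341, 191], [331, 195], [330, 235], [334, 239], [345, 230], [349, 184]]
scene 91.5 (341, 159, 13, 12) ((347.0, 164.5), (11.0, 12.0), 90.0) [[341, 159], [343, 170], [353, 166], [353, 162]]
top expect x=-10: bottom-L top-L top-R bottom-R(z68) [[319.3, 217.7], [319.6, 213.2], [331.8, 209.2], [360.0, 202.4], [370.5, 200.8], [365.3, 205.8]]
scene expect x=-10: bottom-L top-L top-R bottom-R(z68) [[337.2, 234.1], [338.8, 186.9], [347.5, 173.2], [365.7, 165.5], [372.4, 172.0], [369.6, 209.0]]
```

The board stands upright but sits about 5 mm left of the middle, both in the top view and against its clamped left edge in the scene view. I'll regrasp it and shift it 5 mm.

```bash
python3 steer.py '-0.036 0.03 0 0 0.06;-0.07 0.06 0 0 0.06;-0.1 0.09 0 0 0.06;-0.13 0.12 0 0 0.06;-0.141 0.123 0 0 0.06;-0.141 0.123 0 0 0.06;-0.141 0.123 0 0 0.06;-0.141 0.123 0 0 0.06'>/dev/null; python3 to.py -2 0 143 90
```

```text
t 26.72 vice xyz [  0.5  -0.8 227.6] yaw-vice 90.14 F [ 0.5 -0.3  0.1] grip 59.7 0.0
shift [ 0.0007 -0.0024  0.0846] turn 0.14
```

```bash
python3 steer.py '0 -0.002 0.03 0 0.06;0 -0.002 0.06 0 0.06;0 -0.002 0.084 0 0.06;0 -0.002 0.084 0 0.06;0 -0.002 0.084 0 0.06'>/dev/null; python3 to.py; python3 steer.py '0 0 0 0 0.01;0 0 0 0 0.01;0 0 0 0 0.01;0 0 0 0 0.01;0 0 0 0 0.01;0 0 0 0 0.01;0 0 0 0 0.01' 10; python3 to.py
```

```text
t 27.13 vice xyz [ -2.2   0.2 143.7] yaw-vice 90.23 F [0.6 0.5 0.2] grip 59.6 0.0
time_s: 27.72
tool_pos: [0.5604, -0.0116, 0.1443]
tool_rot: [180.0, -0.0, 104.3]
force: [0.7, -0.0, -0.6]
grip_width: 0.0212
grasp_force: 0.0
t 27.72 vice xyz [ -1.1  -1.3 144.3] yaw-vice 90.13 F [ 0.7 -0.  -0.6] grip 21.2 0.0
```

```bash
python3 steer.py '0 0 0 0 0.01;0 0 0 0 0.01' 15; python3 steer.py '0 0 -0.002 0 0.01;0 0 -0.003 0 0.01;-0.003 0 -0.003 0 0.01;-0.005 0 -0.003 0 0.01;-0.005 0 -0.003 0 0.01;-0.005 0 -0.001 0 0.01;-0.005 0 0 0 0.01;-0.005 0 0.001 0 0.01' 15; python3 to.py
```

```text
time_s: 27.88
tool_pos: [0.5603, -0.0116, 0.1442]
tool_rot: [-180.0, -0.0, 104.3]
force: [-0.5, -0.5, 1.0]
grip_width: 0.0198
grasp_force: 15.0
time_s: 28.55
tool_pos: [0.5616, -0.0166, 0.1442]
tool_rot: [-180.0, -0.0, 104.3]
force: [-4.4, -0.8, 12.0]
grip_width: 0.0203
grasp_force: 15.0
t 28.55 vice xyz [ -1.1  -6.5 144.2] yaw-vice 90.13 F [-4.4 -0.8 12. ] grip 20.3 15.0
```

```bash
python3 steer.py '0 0 -0.001 0 0.03;0 0 -0.001 0 0.04;0 0 -0.001 0 0.05;0 0 -0.001 0 0.05;0 0 -0.001 0 0.05;0 0 -0.04 0 0.06;0 0 -0.08 0 0.06;0 0 -0.085 0 0.06'>/dev/null; python3 steer.py '0.006 -0.04 0 0 0.06;0.006 -0.08 0 7 0.06;0.006 -0.105 0 14 0.06;0.006 -0.105 0 21 0.06;0.006 -0.105 0 28 0.06;0.006 -0.105 0 35 0.06;0.006 -0.105 0 42 0.06;0.006 -0.105 0 49 0.06'>/dev/null; python3 steer.py '0 0 0 41 0.05;0 0 0 41 0.05;0 0 0 41 0.05;0 0 0 41 0.05;0 0 0 41 0.05;0 0 0 41 0.05;0 0 0 41 0.05'>/dev/null; python3 to.py -104 0 98 0; python3 top.py
```

```text
t 30.47 vice xyz [-106.1   -0.7  228.1] yaw-vice -0.01 F [ 0.   0.5 -0.7] grip 49.8 0.0
shift [ 0.0021 -0.0006  0.1301] turn -0.01
top 177.0 (317, 199, 23, 17) ((327.95001220703125, 206.35003662109375), (13.914020538330078, 23.084625244140625), 71.56504821777344) [[339, 203], [333, 199], [318, 203], [319, 215], [327, 214], [324, 208], [338, 207]]
top 130.5 (355, 191, 14, 16) ((362.0961608886719, 198.48077392578125), (14.31647777557373, 13.335897445678711), 78.69007110595703) [[367, 191], [355, 193], [359, 206], [360, 198], [363, 203], [368, 200]]
scene 942.0 (331, 171, 29, 67) ((340.1206970214844, 202.37399291992188), (23.692623138427734, 69.75080108642578), 13.298571586608887) [[359, 171], [350, 172], [341, 181], [339, 175], [334, 178], [331, 234], [335, 237], [346, 229], [351, 180]]
scene 332.5 (337, 146, 19, 26) ((346.0, 158.5), (25.0, 18.0), 90.0) [[355, 148], [338, 147], [340, 171], [353, 166]]
top expect x=-10: bottom-L top-L top-R bottom-R(z68) [[319.3, 217.7], [319.6, 213.2], [331.8, 209.2], [360.0, 202.4], [370.5, 200.8], [365.3, 205.8]]
scene expect x=-10: bottom-L top-L top-R bottom-R(z68) [[337.2, 234.1], [338.8, 186.9], [347.5, 173.2], [365.7, 165.5], [372.4, 172.0], [369.6, 209.0]]
```

```bash
python3 steer.py '0.002 0 0.04 0 0.05;0.002 0 0.08 0 0.05;0.002 0 0.12 0 0.05;0.002 0 0.13 0 0.05;0.002 0 0.13 0 0.05'>/dev/null; python3 steer.py '0 0 0 0 0.015;0 0 0 0 0.015;0 0 0 0 0.015;0 0 0 0 0.015;0 0 0 0 0.015;0 0 0 0 0.015' 40; python3 to.py
```

```text
time_s: 31.48
tool_pos: [0.4613, -0.0354, 0.0997]
tool_rot: [-180.0, -0.2, 14.3]
force: [-3.2, 0.8, 7.0]
grip_width: 0.0256
grasp_force: 40.0
t 31.48 vice xyz [-1.03e+02 -1.00e-01  9.97e+01] yaw-vice 0.16 F [-3.2  0.8  7. ] grip 25.6 40.0
```

```bash
python3 steer.py '0.004 0 0 0 0.015;0.008 0 0 0 0.015;0.012 0 0 0 0.015;0.016 0 0 0 0.015;0.02 0 0 0 0.015;0.023 0 0 0 0.015;0.023 0 0 0 0.015' 40; python3 to.py
```

```text
time_s: 32.07
tool_pos: [0.483, -0.0297, 0.0996]
tool_rot: [-179.9, -0.0, 14.3]
force: [-3.4, 0.8, 8.5]
grip_width: 0.0256
grasp_force: 40.0
t 32.07 vice xyz [-80.5   0.1  99.6] yaw-vice 0.17 F [-3.4  0.8  8.5] grip 25.6 40.0
```

```bash
python3 steer.py '0.002 0 0 0 0.015;0.004 0 0 0 0.015;0.005 0 0 0 0.015;0.005 0 0 0 0.015' 40; python3 to.py
```

```text
time_s: 32.4
tool_pos: [0.4874, -0.0285, 0.0996]
tool_rot: [-179.9, 0.0, 14.3]
force: [-4.0, 1.1, 10.4]
grip_width: 0.0255
grasp_force: 40.0
t 32.4 vice xyz [-76.    0.1  99.6] yaw-vice 0.16 F [-4.   1.1 10.4] grip 25.5 40.0
```

```bash
python3 steer.py '0.002 0 0 0 0.015;0.004 0 0 0 0.015;0.004 0 0 0 0.015' 40; python3 to.py
```

```text
time_s: 32.65
tool_pos: [0.489, -0.0281, 0.0996]
tool_rot: [-179.9, 0.3, 14.3]
force: [-12.9, 0.5, 18.0]
grip_width: 0.0257
grasp_force: 40.0
t 32.65 vice xyz [-74.4   0.2  99.6] yaw-vice 0.15 F [-12.9   0.5  18. ] grip 25.7 40.0
```

```bash
python3 steer.py '0.003 0 0 0 0.015;0.003 0 0 0 0.015;0.003 0 0 0 0.015' 40; python3 to.py; python3 steer.py '-0.003 0 0 0 0.05;-0.003 0 0 0 0.05;-0.003 0 0 0 0.05;-0.003 0 0 0 0.05;-0.003 0 0 0 0.05;-0.005 0 -0.04 0 0.05;-0.01 0 -0.08 0 0.05;-0.02 0 -0.12 0 0.05' >/dev/null; python3 steer.py '-0.04 0 -0.01 0 0.06;-0.05 0 -0.01 0 0.06;-0.05 -0.04 -0.01 0 0.06;-0.05 -0.08 -0.01 0 0.06;-0.05 -0.12 -0.01 0 0.06;-0.05 -0.16 -0.01 0 0.06;-0.05 -0.17 -0.01 0 0.06;-0.05 -0.17 -0.01 0 0.06'>/dev/null; python3 to.py; python3 top.py
```

```text
time_s: 32.9
tool_pos: [0.4892, -0.028, 0.0995]
tool_rot: [-179.8, 0.7, 14.3]
force: [-19.4, -0.6, 24.7]
grip_width: 0.0259
grasp_force: 40.0
t 32.9 vice xyz [-74.2   0.2  99.5] yaw-vice 0.13 F [-19.4  -0.6  24.7] grip 25.9 40.0
t 34.23 vice xyz [-140.   172.6  227.4] yaw-vice 0.51 F [-0.2 -0.8  0.4] grip 59.7 0.0
top 411.0 (317, 191, 52, 24) ((342.6692199707031, 202.21360778808594), (14.029312133789062, 53.15642547607422), 75.57923126220703) [[367, 191], [355, 192], [354, 200], [344, 195], [345, 200], [340, 197], [342, 202], [332, 199], [321, 201], [318, 213], [325, 214], [324, 207], [336, 207], [349, 201], [360, 205], [360, 197], [363, 202], [368, 199]]
scene 363.5 (338, 179, 14, 40) ((344.5, 198.5), (39.0, 13.0), 90.0) [[351, 179], [338, 184], [338, 218], [348, 212]]
scene 39.5 (394, 198, 6, 10) ((396.5, 202.5), (9.0, 5.0), 90.0) [[396, 198], [394, 205], [399, 207], [399, 198]]
top expect x=-10: bottom-L top-L top-R bottom-R(z68) [[319.3, 217.7], [319.6, 213.2], [331.8, 209.2], [360.0, 202.4], [370.5, 200.8], [365.3, 205.8]]
scene expect x=-10: bottom-L top-L top-R bottom-R(z68) [[337.2, 234.1], [338.8, 186.9], [347.5, 173.2], [365.7, 165.5], [372.4, 172.0], [369.6, 209.0]]
```

```bash
python3 -c "
from cell import env
print(env.sign_off())"
```

```text
the job is handed in; nothing more can be done
None
```

The job is handed in at about 34 s. By my measurements the board stands upright on its plain end with the slot end on top, within a few millimetres of the middle, and the jaw was pushed up against it to about 20 N. I first lifted the board by the wrong end and set it back to regrasp it, and I made the last checks from image measurements only, having used all ten picture views.

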